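# Drop the shoe-airing board to its lowest notch

## Task

The slatted airing board is propped too steeply for the shoes. Its ratchet only clicks upwards, so lift the board by its knob through the remaining notches and past the top until the pawl is thrown out, lower it gently until it lies flat, then raise it again to the lowest notch, let the pawl take its weight and let go. Do not strain the ratchet, neither by hauling on the top stop nor by pushing the board down against the pawl, and leave the things around the rack alone.

Things in the scene. Friction and masses are not known exactly. Their poses are not given: they have to be found in the camera images.
- rack: Shoe-airing rack: a low pale-oak drip tray, 300 mm deep (x), 344 mm wide (y), 50 mm high, fixed, with a slatted oak board hinged along its far edge. Origin: centre of the tray's underside. x points from the knob side (near the robot) to the hinge, y along the hinge, z up. The board is 16 mm thick, 340 mm wide and ends 275 mm from the hinge axis.
- hinge (a point): Middle of the board's hinge axis, which runs along the rack's y: 140 mm along the rack's +x from its origin, 62 mm above the surface. It does not move. At board angle a the knob's grasp point lies 306*cos(a) mm towards the rack's -x from here and 306*sin(a) mm higher.
- knob (a point): Grasp point of the board's pull knob, on its axis, 306 mm from the hinge axis: a round oak peg, 18 mm in diameter, sticking out of the middle of the board's free edge in line with the board and ending in a 25 mm ball centred 338 mm from the hinge axis. Clear all round; 62 mm above the surface with the board flat.
- board (a joint): Board angle in rad: 0 flat on the tray, grows as the knob is lifted. Board with fittings 0.9 to 1.3 kg (4 to 6 N at the knob when flat); it falls if let go unpropped. Four notches 0.122 rad apart, the lowest near 0.22; it clicks upwards (1 to 2 N extra) and must rise 0.03 to 0.05 above a notch before the pawl drops in. While the pawl is in, the board cannot go down.
- pawl (a point): Pivot of the red pawl (47 mm long) on the fixed stay, 115 mm from the hinge axis, 136 mm above the surface. Past the fourth notch (near 0.585 rad), from about 0.76, a ramp makes lifting 1 to 2 N stiffer, easing off until the pawl snaps out near 0.885 rad. Then the board can be lowered; in the last 0.3 rad above flat a cam pushes the pawl in again (the board's weight does that) and from flat the notches work again.
- stay: Ratchet stay at the rack's left (+y) edge: a dark steel post with the red pawl and the end-stop pin, acting on the notched quadrant on the board's edge. Rated for 80 N: about 25 N of pull at the knob against the top stop beyond the weight, or 15 N of push against the engaged pawl. Origin: the post's foot, 52 mm along the rack's +x and 192 mm along its +y from the rack origin.
- quadrant_mid (a point): Point on the board in the middle of the notched quadrant, 55 mm from the hinge axis. Quadrant (notches) and the dark throw-out plate (ramp, rubber top stop) are screwed on through slotted holes: each is set by its own amount, up to 0.044 rad either way of the angles given. The stop is met near 0.89 rad, just as the pawl snaps out; it gives about 0.01 rad.
- spray_bottle: Amber glass spray bottle with a white press-button nozzle, 62 mm in diameter, 166 mm tall, standing. Origin: centre of its foot.
- scraper: Small steel scraper with a dark wooden handle, 175 mm long (along its y), 48 mm wide, 12 mm high, lying. Origin: underside, near the middle.
- polish_tin: Flat shoe-polish tin with a red lid, 76 mm in diameter, 23 mm high. Origin: centre of its underside.
- shoe_brush: Shoe brush with a wooden back, 150 mm long (along its y), 52 mm wide, 38 mm high, bristles down. Origin: centre of its underside.
- geta_left: Wooden sandal, 230 x 95 mm, 50 mm high, red thong. Origin: centre of its underside.
- geta_right: Its pair, the same sizes, right of it. Origin: centre of its underside.

How it is judged:
On the way, in this order (a step that is already met when the one before it is completed fails the run):
1. the board is lifted well past its top notch (angle over 0.80 rad) (value of joint board above 0.8 rad), for 0.05 s.
2. the board lies flat on the tray (angle under 0.02 rad), which only a reset pawl allows (value of joint board below 0.02 rad), for 0.2 s.
At the end, for the whole second after the job is handed in: The board stands still, propped by the pawl in the lowest notch (angle 0.165 to 0.280 rad), the knob let go (value of joint board between 0.165 and 0.28 rad and velocity of joint board between -0.05 and 0.05 rad/s); the robot touches nothing.
It fails at once if the ratchet stay is strained (more than 80 N on its pawl or top stop) (contact force between stay and anything else above 80 N).
It fails at once if the board is let fall flat (faster than 0.9 rad/s within 0.15 rad of flat) (value of joint board below 0.15 rad and velocity of joint board below -0.9 rad/s).
It fails at once if a thing standing around the rack is moved by more than 25 mm or the bottle is tipped (distance of any of spray_bottle, scraper, polish_tin, shoe_brush, geta_left, geta_right from where it was at the start of the episode above 0.025 m or angle between spray_bottle's own z axis and vertical above 0.4 rad).
It also fails if it takes over 72 s, if anything falls off the work surface, if the arm or the gripper's body presses on something with over 40 N, if the wrist force passes 120 N, or if a joint passes its speed limit or range.

## Robot

A 6-joint arm with a two-finger parallel gripper is mounted at the origin on the work surface. World frame = base frame: x ahead of the robot, y to its left, z up, the work surface at z = 0. Lengths are in m, angles in rad, forces in N, time in s.
With the tool pointing down it reaches from about 0.35 to 0.8 m from the base axis. Payload 7.3 kg.
Tool frame: the origin (TCP) lies between the finger pads; the fingertips stand ahead of it and the grasp point (between the pads) lies 11 mm behind it (env.tip_reach is the x of the fingertips in the tool frame, in m); x points along the fingers, y is the direction in which the jaws open and shut, and the axes are right-handed (so a half turn about x gives the same grasp; the last joint's range is limited). The gripper opens to 85 mm and grips with 20 to 120 N. Pads are 22 mm wide; open, the fingers measure 114 mm over their backs; the gripper's body (76 mm by 85 mm) begins 54 mm behind the grasp point. The pads swing forward as they close: fully open they stand 13 mm farther back than shut.
Start: joints at [1.067, 0.342, 1.524, -0, 1.275, -0.146], TCP at [0.184, 0.492, 0.239] pointing down, gripper open.
Joint ranges: [-2.53, 2.53], [-0.77, 2.02], [0.04, 2.7], [-1, 4.14], [0.28, 2.66], [-3.11, 3.11]. Speed limits (rad/s): [2.57, 2.57, 3.14, 3.14, 3.14, 3.14].

## Interface

Orientations are given as a rotation vector (axis times angle).
In Python, from station import env gives the robot as it stands.
- The arm moves only by the tool apply_moves, never from a script. Its arguments are lists of equal length, an entry for each row: "angular": the turn, a rotation vector about the tool's x, y, z in rad, a list of three; "xyz": the shift along the tool's x, y, z in m, a list of three; "hand": the finger opening in m, from 0 to 0.0854. In form: {"angular": [[wx, wy, wz], ...], "xyz": [[dx, dy, dz], ...], "hand": [hand, ...]}. A call has 1 to 12 rows; each row shifts and turns the pose as measured when the row begins, along the tool's axes as they then stand; what a row does not reach is not made up. A row lasts 1/12 s, in which the tool goes at most 41.7 mm and 7.16 degrees, less where a joint would pass 70% of its speed; a pose out of reach is approached as far as the arm can. A call is refused whole if a number of a shift passes 0.0417 or a number of a turn 0.125, either way. A call with a gripper value outside its range is refused whole. The fingers move at their own pace and stop on an object; "newtons" is the grip in N (left out, the last holds). Time passes only in rows, so rows that do not move let the fingers close. It gives the time, the measured TCP pose, the force and the opening at its end, in the units of the state.
- env.sense(): the state, without advancing time (a new reading comes with each control period).
- env.grab_frame(name): name is "scene" or "top" or "wrist"; returns a dict with "frame" (420x560x3 uint8, red, green, blue), "mtx" (3x3 intrinsics, pixels), "D" ([k1, k2, p1, p2, k3] as OpenCV has them; the pictures are not rectified), "R" (3x3) and "t" (3): a world point X has camera coordinates R X + t. Camera axes: x right, y down, z forward; pixel columns grow to the right and rows downward; lengths in m; the calibration is good to about 2 mm. A picture is of the moment at which its call begins. There is no depth.
- env.hand_in(): hands the job in, once; it reports no verdict.
The state is a dict: "t": time; "joint_pos": joint angles; "qd": joint speeds; "tau": joint torques, N m; "eef_pos": TCP position; "eef_rot": TCP orientation; "force": force on the tool from outside, world axes, zero at the start; "torque": the same for the moment, N m; "width": finger opening in m.
Only numpy, scipy, OpenCV 4.12 (cv2) and the standard library are available. Lean on these libraries where they do the work, as an engineer would, in place of code of your own. Each camera call takes 0.05 s, during which the arm holds its last target. There are 200 camera calls.

## Working session

There is one attempt and no reset: what is moved stays moved. The work goes in short steps, Python scripts to look and compute and a tool call to move; the robot and the scene stay as the last step left them, time stands still between calls to the robot, and variables do not carry over. Pictures are saved under pics/ and viewed, about 8 in all and at most 12, crops included, and the job is handed in when it is done.

Besides the shell and the picture viewer there is one more tool, called after "Request:" by a JSON object that holds its "op" and its "data". apply_moves: Moves the arm, as the interface text tells. Its arguments: {"type":"object","properties":{"angular":{"type":"array","items":{"type":"array","items":{"type":"number"}}},"xyz":{"type":"array","items":{"type":"array","items":{"type":"number"}}},"hand":{"type":"array","items":{"type":"number"}},"newtons":{"type":"number"}},"required":["angular","xyz","hand"]}

```bash
mkdir -p pics; ls
python3 - <<'E'
from station import env
import cv2,numpy as np
s=env.sense();print(s, env.tip_reach)
for n in("scene","top"):
    f=env.grab_frame(n);cv2.imwrite(f"pics/{n}0.png",f["frame"][:,:,::-1])
    np.savez(f"pics/{n}0.npz",**f);print(n,f["mtx"].tolist(),f["D"],f["R"].tolist(),f["t"])
E
```

```text
pics
{'t': 0.0, 'joint_pos': array([ 1.06699216e+00,  3.42728330e-01,  1.52504151e+00,  2.02266287e-05,
        1.27538735e+00, -1.46016263e-01]), 'qd': array([ 0.00031834, -0.00084265,  0.00025498, -0.00083329, -0.00111273,
       -0.00067417]), 'tau': array([-1.40003987e-03, -4.33666241e+01, -2.46010208e+01, -3.08464569e-04,
        7.59998424e-03,  9.45421448e-06]), 'eef_pos': array([0.18364536, 0.49141088, 0.23861449]), 'eef_rot': array([ 0.27959454,  1.55302217, -0.28192415]), 'force': array([-0.14478777, -1.02167258, -0.57719171]), 'torque': array([-0.009759  ,  0.01625247,  0.01243344]), 'width': 0.085168613744108} 0.008
scene [[521.0712071444217, 0.0, 278.76008854212125], [0.0, 521.0712071444217, 217.62984241102203], [0.0, 0.0, 1.0]] [-0.04415699  0.          0.          0.          0.        ] [[0.7897432092012522, 0.6133452849850537, -0.010640719294801341], [0.5207562861415547, -0.6794917911267764, -0.5168208550700915], [-0.32421991605168604, 0.4026145392033537, -0.856027440481617]] [-0.46451988 -0.22667471  1.8051198 ]
top [[417.34991919286233, 0.0, 280.11254448296313], [0.0, 417.34991919286233, 210.54378941868467], [0.0, 0.0, 1.0]] [-0.13098186  0.          0.          0.          0.        ] [[-0.0035851846074519693, -0.999702356862172, 0.024131807548324554], [-0.9812937640824306, -0.0011279044121381063, -0.19251305515359732], [0.19248297333599515, -0.024370587105278445, -0.9809976449818208]] [-0.01080019  0.60897553  0.93341486]
```

View pics/scene0.png

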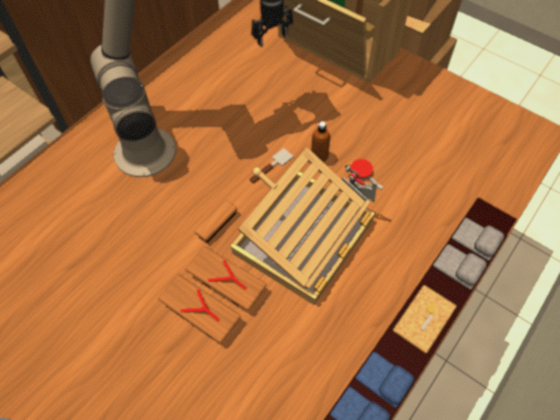

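View pics/top0.png

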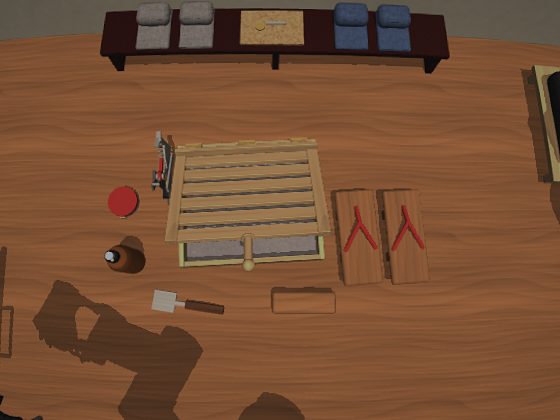

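Top view: knob ball at about (248,265), tray front rim from (181,265) to (324,258), pawl at about (160,170), bottle at (120,258). In the scene view the ball is at about (256,171). Next, zoomed crops.

Run:
```python
import cv2,numpy as np
a=cv2.imread("pics/top0.png")[130:280,150:340];b=cv2.imread("pics/scene0.png")[140:310,220:390]
a=cv2.resize(a,None,fx=2.1,fy=2.1,interpolation=cv2.INTER_CUBIC);a=cv2.resize(a,(399,315))
b=cv2.resize(b,None,fx=2.35,fy=2.35,interpolation=cv2.INTER_CUBIC)
o=np.zeros((400,800,3),np.uint8);o[:315,:399]=a;o[:399,400:400+b.shape[1]]=b[:399,:400]
cv2.imwrite("pics/crop0.png",o)
```

```text
(no output)
```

View pics/crop0.png

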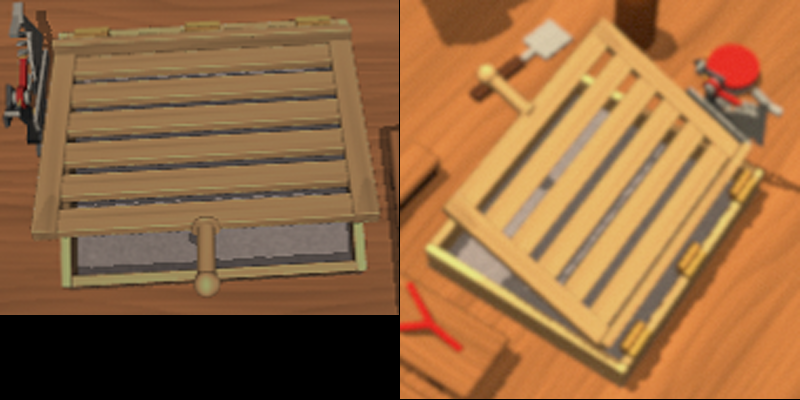

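```bash
cat > h.py <<'E'
import numpy as np,cv2
def ray(f,p):
    u=cv2.undistortPoints(np.array([[p]],float),f["mtx"],f["D"])[0,0]
    d=f["R"].T@np.r_[u,1]; return -f["R"].T@f["t"],d/np.linalg.norm(d)
def tri(*rp):
    A=sum(np.eye(3)-np.outer(d,d) for c,d in rp);b=sum((np.eye(3)-np.outer(d,d))@c for c,d in rp)
    X=np.linalg.solve(A,b);return X,[round(1e3*np.linalg.norm(np.cross(X-c,d)),1) for c,d in rp]
def plane(r,z):
    c,d=r;return c+d*(z-c[2])/d[2]
E
python3 - <<'E'
from h import *
T=np.load("pics/top0.npz");S=np.load("pics/scene0.npz")
for n,a,b in [("ball",(248.6,265.7),(256.6,170.6)),("root",(248.1,234.8),(275.3,186)),("free-y",(330,232.9),(240,228.5)),("free+y",(165.7,242.4),(307.2,148.5)),("tray near-y",(324.3,258.6),(232.3,246.4))]:
    print(n,*tri(ray(T,a),ray(S,b)))
for n,p,f in [("near+y",(181,266.2),T),("near-y",(324.3,258.6),T),("near-y S",(232.3,246.4),S),("far-y S",(315.3,299.6),S)]: print(n,plane(ray(f,p),.05))
for z,p in [(.083,(111,256)),(0.023,(122,201))]: print("obj",plane(ray(T,p),z))
E
```

```text
ball [0.46858971 0.05415259 0.22168799] [np.float64(0.4), np.float64(0.4)]
root [0.53262096 0.05738914 0.19685713] [np.float64(0.9), np.float64(0.9)]
free-y [ 0.53838418 -0.10894093  0.18904155] [np.float64(2.2), np.float64(2.2)]
free+y [0.51896348 0.22832575 0.18563438] [np.float64(2.5), np.float64(2.5)]
tray near-y [ 0.4976539  -0.11417558  0.04574932] [np.float64(3.0), np.float64(3.0)]
near+y [0.4772655 0.2216226 0.05     ]
near-y [ 0.49524603 -0.11576503  0.05      ]
near-y S [ 0.50154377 -0.11357905  0.05      ]
far-y S [ 0.79683644 -0.10022714  0.05      ]
obj [0.49712048 0.37923143 0.083     ]
obj [0.63998833 0.38355114 0.023     ]
```

```bash
cat >> h.py <<'E'
from scipy.spatial.transform import Rotation as Ro
YAW=0.053
def tool(tilt):
    "tool x down, leaning (fingers towards robot) by tilt; jaws along rack y"
    x=np.r_[-np.sin(tilt),0,-np.cos(tilt)];y=np.r_[0,1.,0]
    return Ro.from_euler("z",YAW)*Ro.from_matrix(np.c_[x,y,np.cross(x,y)])
def plan(s,R,p,n):
    R0=Ro.from_rotvec(s["eef_rot"]);best=None
    for k in (0,np.pi):
        w=(R0.inv()*R*Ro.from_euler("x",k)).as_rotvec()
        if best is None or np.linalg.norm(w)<np.linalg.norm(best):best=w
    w=best/n;M=sum(Ro.from_rotvec(i*w).as_matrix() for i in range(n))
    d=np.linalg.solve(M,R0.inv().apply(np.array(p)-s["eef_pos"]))
    print(n,"rows w",w.round(4),"d",d.round(4))
E
python3 - <<'E'
from h import *
from station import env
s=env.sense();print(Ro.from_rotvec(s["eef_rot"]).as_matrix().round(2))
plan(s,tool(.1),[.50,.055,.32],20)
E
```

```text
[[-0.    0.35  0.94]
 [-0.    0.94 -0.35]
 [-1.   -0.   -0.  ]]
20 rows w [-0.0205  0.0049 -0.001 ] d [-0.0049 -0.0191  0.0191]
```

Request:
{"op": "apply_moves", "data": {"angular": [[-0.0205, 0.005, -0.001], [-0.0205, 0.005, -0.001], [-0.0205, 0.005, -0.001], [-0.0205, 0.005, -0.001], [-0.0205, 0.005, -0.001], [-0.0205, 0.005, -0.001], [-0.0205, 0.005, -0.001], [-0.0205, 0.005, -0.001], [-0.0205, 0.005, -0.001], [-0.0205, 0.005, -0.001]], "xyz": [[-0.005, -0.019, 0.019], [-0.005, -0.019, 0.019], [-0.005, -0.019, 0.019], [-0.005, -0.019, 0.019], [-0.005, -0.019, 0.019], [-0.005, -0.019, 0.019], [-0.005, -0.019, 0.019], [-0.005, -0.019, 0.019], [-0.005, -0.019, 0.019], [-0.005, -0.019, 0.019]], "hand": [0.085, 0.085, 0.085, 0.085, 0.085, 0.085, 0.085, 0.085, 0.085, 0.085]}}

```text
t: 0.93
eef_pos: [0.3191, 0.2513, 0.2821]
eef_rot: [0.099, 1.629, -0.113]
force: [0.3, 0.4, 0.2]
width: 0.0851
```

Run:
```python
from h import *
from station import env
s=env.sense();print(s["t"],s["eef_pos"],s["force"])
plan(s,tool(.1),[.49,.055,.32],12)
```

```text
0.9333 [0.3191323  0.25128761 0.28213087] [0.260353   0.409652   0.16444292]
12 rows w [-0.0156  0.0032 -0.0002] d [-0.0042 -0.0157  0.0147]
```

Request:
{"op": "apply_moves", "data": {"angular": [[-0.0155, 0.005, 0], [-0.0155, 0.005, 0], [-0.0155, 0.005, 0], [-0.0155, 0.005, 0], [-0.0155, 0.005, 0], [-0.0155, 0.005, 0], [-0.0155, 0.005, 0], [-0.0155, 0.005, 0], [-0.0155, 0.005, 0], [-0.0155, 0.005, 0], [-0.0155, 0.005, 0], [-0.0155, 0.005, 0]], "xyz": [[-0.004, -0.0157, 0.0147], [-0.004, -0.0157, 0.0147], [-0.004, -0.0157, 0.0147], [-0.004, -0.0157, 0.0147], [-0.004, -0.0157, 0.0147], [-0.004, -0.0157, 0.0147], [-0.004, -0.0157, 0.0147], [-0.004, -0.0157, 0.0147], [-0.004, -0.0157, 0.0147], [-0.004, -0.0157, 0.0147], [-0.004, -0.0157, 0.0147], [-0.004, -0.0157, 0.0147]], "hand": [0.085, 0.085, 0.085, 0.085, 0.085, 0.085, 0.085, 0.085, 0.085, 0.085, 0.085, 0.085]}}

```text
t: 1.93
eef_pos: [0.4952, 0.0418, 0.314]
eef_rot: [-0.045, 1.701, 0.048]
force: [0.2, -0.2, 0.7]
width: 0.085
```

Run:
```python
from h import *
from station import env
s=env.sense();print(s["t"],s["eef_pos"],s["force"])
plan(s,tool(.1),[.50,.055,.30],12)
f=env.grab_frame("wrist");cv2.imwrite("pics/w1.png",f["frame"][:,:,::-1]);np.savez("pics/w1.npz",**f)
```

```text
1.9333 [0.49515023 0.04183962 0.31401242] [ 0.19433927 -0.15242021  0.68400294]
12 rows w [ 0.0005 -0.0026 -0.0004] d [0.0011 0.0011 0.0006]
```

View pics/w1.png

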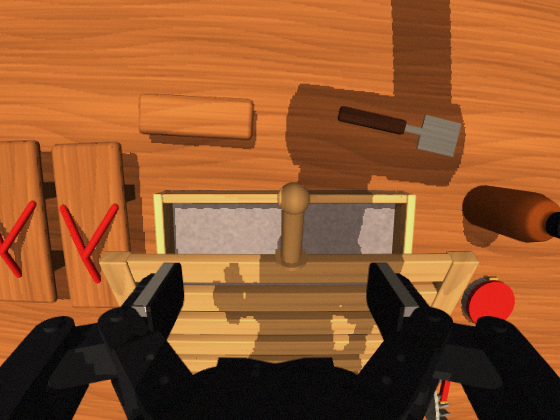

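Run:
```python
from h import *
T=np.load("pics/top0.npz");S=np.load("pics/scene0.npz");W=np.load("pics/w1.npz")
for n,a,b,c in [("ball",(248.6,265.7),(256.6,170.6),(293.5,198)),("root",(248.1,234.8),(275.3,186),(291,256))]:
    r=[ray(T,a),ray(S,b),ray(W,c)]
    print(n,*tri(*r));print(tri(r[0],r[2]),tri(r[1],r[2]))
for p in [(155,195),(414,195)]:print(plane(ray(W,p),.05))
```

```text
ball [0.46862482 0.05476068 0.22131779] [np.float64(0.9), np.float64(0.1), np.float64(1.0)]
(array([0.46702509, 0.05374414, 0.23838217]), [np.float64(0.8), np.float64(0.8)]) (array([0.4686693 , 0.0553714 , 0.22082145]), [np.float64(0.5), np.float64(0.5)])
root [0.52926005 0.05955584 0.18848305] [np.float64(4.6), np.float64(2.8), np.float64(4.8)]
(array([0.53936377, 0.06129972, 0.14134714]), [np.float64(1.7), np.float64(1.7)]) (array([0.52690072, 0.06192583, 0.18503586]), [np.float64(2.7), np.float64(2.7)])
[ 0.49657179 -0.11137036  0.05      ]
[0.47703362 0.22546719 0.05      ]
```

```bash
sed -i 's/YAW=0.053/YAW=0.056/' h.py
python3 - <<'E'
from h import *
from station import env
plan(env.sense(),tool(.1),[.4935,.056,.2027],11)
E
```

```text
11 rows w [ 0.0001 -0.0027 -0.0003] d [0.0101 0.0015 0.0009]
```

Request:
{"op": "apply_moves", "data": {"angular": [[0, -0.003, 0], [0, -0.003, 0], [0, -0.003, 0], [0, -0.003, 0], [0, -0.003, 0], [0, -0.003, 0], [0, -0.003, 0], [0, -0.003, 0], [0, -0.003, 0], [0, -0.003, 0], [0, -0.003, 0], [0, 0, 0]], "xyz": [[0.0101, 0.0015, 0.0009], [0.0101, 0.0015, 0.0009], [0.0101, 0.0015, 0.0009], [0.0101, 0.0015, 0.0009], [0.0101, 0.0015, 0.0009], [0.0101, 0.0015, 0.0009], [0.0101, 0.0015, 0.0009], [0.0101, 0.0015, 0.0009], [0.0101, 0.0015, 0.0009], [0.0101, 0.0015, 0.0009], [0.0101, 0.0015, 0.0009], [0, 0, 0]], "hand": [0.085, 0.085, 0.085, 0.085, 0.085, 0.085, 0.085, 0.085, 0.085, 0.085, 0.085, 0.085]}}

```text
t: 2.98
eef_pos: [0.4922, 0.0549, 0.1921]
eef_rot: [-0.039, 1.675, 0.042]
force: [-0.0, -0.9, -0.5]
width: 0.085
```

Run:
```python
from h import *
from station import env
s=env.sense();print(s["force"])
plan(s,tool(.1),[.4935,.056,.2027],2)
f=env.grab_frame("wrist");cv2.imwrite("pics/w2.png",f["frame"][:,:,::-1]);np.savez("pics/w2.npz",**f)
```

```text
[-0.00210296 -0.92338485 -0.50262561]
2 rows w [-0.0023 -0.0022 -0.0024] d [-0.0053  0.0006  0.0001]
```

View pics/w2.png

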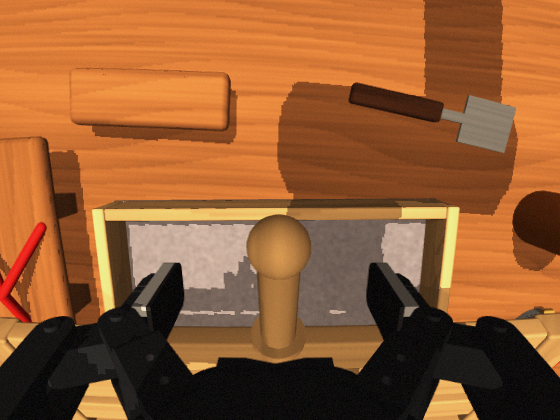

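Knob is centred at column 279 between the fingers (mid about 275), with the ball at (278,247). TCP is 10 mm low, so I raise it and close.

Request:
{"op": "apply_moves", "data": {"angular": [[-0.002, -0.002, -0.002], [-0.002, -0.002, -0.002], [0, 0, 0], [0, 0, 0], [0, 0, 0], [0, 0, 0], [0, 0, 0], [0, 0, 0]], "xyz": [[-0.0053, 0.001, 0], [-0.0053, 0.001, 0], [0, 0, 0], [0, 0, 0], [0, 0, 0], [0, 0, 0], [0, 0, 0], [0, 0, 0]], "hand": [0.085, 0.085, 0.01, 0.01, 0.01, 0.01, 0.01, 0.01], "newtons": 40}}

```text
t: 3.7
eef_pos: [0.4953, 0.0564, 0.2082]
eef_rot: [-0.047, 1.664, 0.041]
force: [0.4, 1.0, -0.3]
width: 0.0161
```

```bash
cat >> h.py <<'E'
H=np.r_[.770,.072,.062]
def st(s):
    R=Ro.from_rotvec(s["eef_rot"]).as_matrix();g=s["eef_pos"]-.005*R[:,0]
    d=(g-H)@np.r_[np.cos(YAW),np.sin(YAW),0];z=g[2]-H[2]
    print("t",round(s["t"],2),"tcp",s["eef_pos"].round(4),"ang",round(np.arctan2(z,-d),4),"r",round(np.hypot(d,z),4),"tilt",round(np.arctan2(-R[0,0],-R[2,0]),3),"F",s["force"].round(1),"w",round(s["width"],4))
E
python3 - <<'E'
from h import *
from station import env
s=env.sense();st(s)
f=env.grab_frame("wrist");cv2.imwrite("pics/w3.png",f["frame"][:,:,::-1])
E
```

```text
t 3.7 tcp [0.4953 0.0564 0.2082] ang 0.5031 r 0.3136 tilt 0.093 F [ 0.4  1.  -0.3] w 0.0161
```

View pics/w3.png

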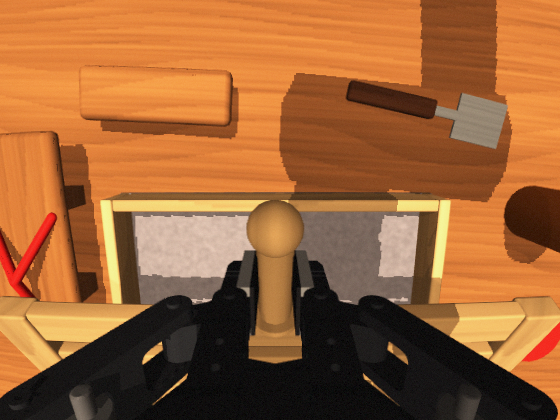

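Request:
{"op": "apply_moves", "data": {"angular": [[0, 0, 0], [0, 0, 0], [0, 0, 0], [0, 0, 0], [0, 0, 0], [0, 0, 0], [0, 0, 0], [0, 0, 0], [0, 0, 0]], "xyz": [[0, 0, 0], [0, 0, 0], [0.004, 0, 0], [0.001, 0, 0], [0, 0, 0], [0, 0, 0], [0, 0, 0], [0, 0, 0], [0, 0, 0]], "hand": [0.035, 0.035, 0.035, 0.035, 0.01, 0.01, 0.01, 0.01, 0.01], "newtons": 40}}

```text
t: 4.5
eef_pos: [0.4944, 0.0564, 0.2022]
eef_rot: [-0.047, 1.665, 0.041]
force: [-0.9, -0.4, 1.1]
width: 0.016
```

Run:
```python
from h import *
from station import env
s=env.sense();st(s)
```

```text
t 4.5 tcp [0.4944 0.0564 0.2022] ang 0.4848 r 0.3114 tilt 0.095 F [-0.9 -0.4  1.1] w 0.016
```

Request:
{"op": "apply_moves", "data": {"angular": [[0, 0.02, 0], [0, 0.02, 0], [0, 0.02, 0], [0, 0.02, 0], [0, 0.02, 0], [0, 0.02, 0], [0, 0, 0]], "xyz": [[-0.0058, 0, 0.0023], [-0.0058, 0, 0.0023], [-0.0058, 0, 0.0023], [-0.0058, 0, 0.0023], [-0.0058, 0, 0.0023], [-0.0058, 0, 0.0023], [0, 0, 0]], "hand": [0.01, 0.01, 0.01, 0.01, 0.01, 0.01, 0.01]}}

```text
t: 5.08
eef_pos: [0.5109, 0.0573, 0.2308]
eef_rot: [-0.05, 1.801, 0.039]
force: [-4.7, -0.8, -0.4]
width: 0.0166
```

Run:
```python
from h import *
from station import env
s=env.sense();st(s)
```

```text
t 5.08 tcp [0.5109 0.0573 0.2308] ang 0.5918 r 0.3113 tilt 0.231 F [-4.7 -0.8 -0.4] w 0.0166
```

Request:
{"op": "apply_moves", "data": {"angular": [[0, 0.02, 0], [0, 0.02, 0], [0, 0.02, 0], [0, 0.02, 0], [0, 0.02, 0], [0, 0.02, 0], [0, 0.02, 0], [0, 0, 0]], "xyz": [[-0.0059, 0, 0.002], [-0.0059, 0, 0.002], [-0.0059, 0, 0.0021], [-0.0059, 0, 0.0021], [-0.0059, 0, 0.0021], [-0.0059, 0, 0.0021], [-0.0059, 0, 0.0021], [0, 0, 0]], "hand": [0.01, 0.01, 0.01, 0.01, 0.01, 0.01, 0.01, 0.01]}}

```text
t: 5.75
eef_pos: [0.5346, 0.0586, 0.2631]
eef_rot: [-0.054, 1.951, 0.036]
force: [-4.6, -0.5, 1.8]
width: 0.0164
```

```bash
cat >> h.py <<'E'
def ft(s,a):
    x=np.r_[np.cos(YAW),np.sin(YAW),0]@s["force"];z=s["force"][2]
    print("tang",round(x*np.sin(a)+z*np.cos(a),2),"radial out",round(-x*np.cos(a)+z*np.sin(a),2))
E
python3 - <<'E'
from h import *
from station import env
s=env.sense();st(s);ft(s,.71)
E
```

```text
t 5.75 tcp [0.5346 0.0586 0.2631] ang 0.7215 r 0.3115 tilt 0.38 F [-4.6 -0.5  1.8] w 0.0164
tang -1.63 radial out 4.66
```

Request:
{"op": "apply_moves", "data": {"angular": [[0, 0.02, 0], [0, 0.02, 0], [0, 0.02, 0], [0, 0.02, 0], [0, 0, 0]], "xyz": [[-0.0059, 0, 0.0018], [-0.0059, 0, 0.0018], [-0.0059, 0, 0.0019], [-0.0059, 0, 0.0019], [0, 0, 0]], "hand": [0.01, 0.01, 0.01, 0.01, 0.01]}}

```text
t: 6.17
eef_pos: [0.5489, 0.0594, 0.2795]
eef_rot: [-0.056, 2.035, 0.034]
force: [-6.3, -0.8, 1.7]
width: 0.0163
```

Run:
```python
from h import *
from station import env
s=env.sense();st(s);ft(s,.79)
```

```text
t 6.17 tcp [0.5489 0.0594 0.2795] ang 0.7917 r 0.3119 tilt 0.464 F [-6.3 -0.8  1.7] w 0.0163
tang -3.3 radial out 5.6
```

Request:
{"op": "apply_moves", "data": {"angular": [[0, 0.01, 0], [0, 0.01, 0], [0, 0.01, 0], [0, 0, 0]], "xyz": [[-0.003, 0, 0.0008], [-0.003, 0, 0.0008], [-0.003, 0, 0.0008], [0, 0, 0]], "hand": [0.01, 0.01, 0.01, 0.01]}}

```text
t: 6.5
eef_pos: [0.5547, 0.0597, 0.2852]
eef_rot: [-0.057, 2.065, 0.033]
force: [-3.5, -1.1, 0.8]
width: 0.0161
```

Run:
```python
from h import *
from station import env
s=env.sense();st(s);ft(s,.82)
```

```text
t 6.5 tcp [0.5547 0.0597 0.2852] ang 0.8178 r 0.3119 tilt 0.494 F [-3.5 -1.1  0.8] w 0.0161
tang -2.06 radial out 3.08
```

Request:
{"op": "apply_moves", "data": {"angular": [[0, 0.01, 0], [0, 0.01, 0], [0, 0, 0]], "xyz": [[-0.003, 0, 0.0008], [-0.003, 0, 0.0008], [0, 0, 0]], "hand": [0.01, 0.01, 0.01]}}

```text
t: 6.75
eef_pos: [0.5595, 0.06, 0.2898]
eef_rot: [-0.058, 2.085, 0.032]
force: [-3.5, -0.7, 0.1]
width: 0.0164
```

Run:
```python
from h import *
from station import env
s=env.sense();st(s);ft(s,.84)
f=env.grab_frame("top");cv2.imwrite("pics/top1.png",cv2.resize(f["frame"][100:240,120:230,::-1],None,fx=4,fy=4,interpolation=2))
```

```text
t 6.75 tcp [0.5595 0.06   0.2898] ang 0.8395 r 0.312 tilt 0.515 F [-3.5 -0.7  0.1] w 0.0164
tang -2.57 radial out 2.44
```

Next come single small steps with a force check after each.

Request:
{"op": "apply_moves", "data": {"angular": [[0, 0.008, 0], [0, 0, 0]], "xyz": [[-0.0024, 0, 0.0006], [0, 0, 0]], "hand": [0.01, 0.01]}}

```text
t: 6.97
eef_pos: [0.5615, 0.0601, 0.2917]
eef_rot: [-0.058, 2.093, 0.032]
force: [-2.4, -0.4, -0.8]
width: 0.0163
```

Run:
```python
from h import *
from station import env
s=env.sense();st(s);ft(s,.85)
```

```text
t 6.97 tcp [0.5615 0.0601 0.2917] ang 0.8482 r 0.312 tilt 0.522 F [-2.4 -0.4 -0.8] w 0.0163
tang -2.33 radial out 0.98
```

Request:
{"op": "apply_moves", "data": {"angular": [[0, 0.008, 0], [0, 0, 0]], "xyz": [[-0.0024, 0, 0.0006], [0, 0, 0]], "hand": [0.01, 0.01]}}

```text
t: 7.13
eef_pos: [0.5636, 0.0602, 0.2936]
eef_rot: [-0.058, 2.101, 0.032]
force: [-2.5, -0.5, -0.6]
width: 0.0165
```

Run:
```python
from h import *
from station import env
s=env.sense();st(s);ft(s,.86)
```

```text
t 7.13 tcp [0.5636 0.0602 0.2936] ang 0.8572 r 0.312 tilt 0.53 F [-2.5 -0.5 -0.6] w 0.0165
tang -2.3 radial out 1.22
```

Request:
{"op": "apply_moves", "data": {"angular": [[0, 0.008, 0], [0, 0, 0]], "xyz": [[-0.0024, 0, 0.0006], [0, 0, 0]], "hand": [0.01, 0.01]}}

```text
t: 7.3
eef_pos: [0.5657, 0.0604, 0.2954]
eef_rot: [-0.059, 2.109, 0.032]
force: [-2.7, 0.4, 0.1]
width: 0.0165
```

Run:
```python
from h import *
from station import env
s=env.sense();st(s);ft(s,.86)
```

```text
t 7.3 tcp [0.5657 0.0604 0.2954] ang 0.8662 r 0.312 tilt 0.538 F [-2.7  0.4  0.1] w 0.0165
tang -1.95 radial out 1.78
```

Request:
{"op": "apply_moves", "data": {"angular": [[0, 0.008, 0], [0, 0, 0]], "xyz": [[-0.0024, 0, 0.0006], [0, 0, 0]], "hand": [0.01, 0.01]}}

```text
t: 7.47
eef_pos: [0.5678, 0.0605, 0.2973]
eef_rot: [-0.059, 2.118, 0.032]
force: [-2.3, -1.2, 0.0]
width: 0.0164
```

Run:
```python
from h import *
from station import env
s=env.sense();st(s);ft(s,.87)
```

```text
t 7.47 tcp [0.5678 0.0605 0.2973] ang 0.8753 r 0.312 tilt 0.547 F [-2.3 -1.2  0. ] w 0.0164
tang -1.79 radial out 1.52
```

Request:
{"op": "apply_moves", "data": {"angular": [[0, 0.008, 0], [0, 0, 0]], "xyz": [[-0.0024, 0, 0.0006], [0, 0, 0]], "hand": [0.01, 0.01]}}

```text
t: 7.63
eef_pos: [0.5699, 0.0606, 0.2991]
eef_rot: [-0.059, 2.126, 0.031]
force: [-2.0, -1.4, -0.0]
width: 0.0163
```

Run:
```python
from h import *
from station import env
s=env.sense();st(s);ft(s,.88)
```

```text
t 7.63 tcp [0.5699 0.0606 0.2991] ang 0.8843 r 0.312 tilt 0.555 F [-2.  -1.4 -0. ] w 0.0163
tang -1.64 radial out 1.35
```

Request:
{"op": "apply_moves", "data": {"angular": [[0, 0.006, 0], [0, 0, 0]], "xyz": [[-0.0018, 0, 0.0005], [0, 0, 0]], "hand": [0.01, 0.01]}}

```text
t: 7.8
eef_pos: [0.5716, 0.0607, 0.3005]
eef_rot: [-0.059, 2.132, 0.031]
force: [-1.1, -1.1, -0.6]
width: 0.0167
```

Run:
```python
from h import *
from station import env
s=env.sense();st(s);ft(s,.89)
f=env.grab_frame("top");cv2.imwrite("pics/top2.png",cv2.resize(f["frame"][100:240,120:230,::-1],None,fx=4,fy=4,interpolation=2))
```

```text
t 7.8 tcp [0.5716 0.0607 0.3005] ang 0.8914 r 0.312 tilt 0.561 F [-1.1 -1.1 -0.6] w 0.0167
tang -1.3 radial out 0.3
```

Request:
{"op": "apply_moves", "data": {"angular": [[0, 0.006, 0], [0, 0, 0]], "xyz": [[-0.0018, 0, 0.0005], [0, 0, 0]], "hand": [0.01, 0.01]}}

```text
t: 8.02
eef_pos: [0.573, 0.0608, 0.3016]
eef_rot: [-0.06, 2.139, 0.031]
force: [-3.2, -0.8, -1.8]
width: 0.0164
```

Run:
```python
from h import *
from station import env
s=env.sense();st(s);ft(s,.89)
```

```text
t 8.02 tcp [0.573  0.0608 0.3016] ang 0.8971 r 0.312 tilt 0.568 F [-3.2 -0.8 -1.8] w 0.0164
tang -3.68 radial out 0.63
```

Request:
{"op": "apply_moves", "data": {"angular": [[0, 0.006, 0], [0, 0, 0]], "xyz": [[-0.0018, 0, 0.0005], [0, 0, 0]], "hand": [0.01, 0.01]}}

```text
t: 8.18
eef_pos: [0.5733, 0.0608, 0.3021]
eef_rot: [-0.06, 2.151, 0.031]
force: [-4.8, -1.6, -4.0]
width: 0.0165
```

Run:
```python
from h import *
from station import env
s=env.sense();st(s);ft(s,.9)
```

```text
t 8.18 tcp [0.5733 0.0608 0.3021] ang 0.8989 r 0.3121 tilt 0.58 F [-4.8 -1.6 -4. ] w 0.0165
tang -6.33 radial out -0.04
```

Stop contact: travel is stalling and force is rising. I take one more gentle nudge and look at the pawl.

Request:
{"op": "apply_moves", "data": {"angular": [[0, 0, 0], [0, 0, 0]], "xyz": [[-0.002, 0, 0.0004], [-0.0005, 0, 0]], "hand": [0.01, 0.01]}}

```text
t: 8.35
eef_pos: [0.5735, 0.0608, 0.3024]
eef_rot: [-0.06, 2.161, 0.031]
force: [-6.0, -1.2, -5.0]
width: 0.0164
```

Run:
```python
from h import *
from station import env
s=env.sense();st(s);ft(s,.9)
f=env.grab_frame("top");g=cv2.resize(f["frame"][100:240,120:230,::-1],None,fx=4,fy=4,interpolation=2)
o=np.hstack([cv2.imread("pics/top1.png")[:,:390],g[:,:400]]);cv2.imwrite("pics/pawl.png",o)
```

```text
t 8.35 tcp [0.5735 0.0608 0.3024] ang 0.9001 r 0.3122 tilt 0.59 F [-6.  -1.2 -5. ] w 0.0164
tang -7.81 radial out -0.17
```

View pics/pawl.png

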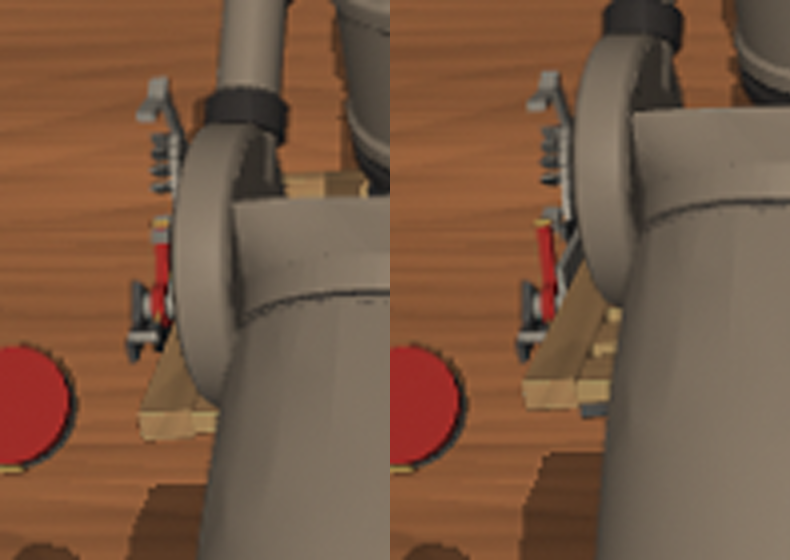

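The red pawl's tip moved from about (160,245) on the left to (545,222) on the right, so it has swung over and appears thrown out. Now I lower the board.

Request:
{"op": "apply_moves", "data": {"angular": [[0, -0.02, 0], [0, -0.02, 0], [0, -0.02, 0], [0, -0.02, 0], [0, -0.02, 0], [0, -0.02, 0], [0, -0.02, 0], [0, -0.02, 0], [0, -0.02, 0], [0, -0.02, 0], [0, 0, 0]], "xyz": [[0.006, 0, -0.0018], [0.006, 0, -0.0018], [0.006, 0, -0.0018], [0.006, 0, -0.0018], [0.006, 0, -0.0018], [0.006, 0, -0.0018], [0.006, 0, -0.0018], [0.006, 0, -0.0018], [0.006, 0, -0.0018], [0.006, 0, -0.0018], [0, 0, 0]], "hand": [0.01, 0.01, 0.01, 0.01, 0.01, 0.01, 0.01, 0.01, 0.01, 0.01, 0.01]}}

```text
t: 9.32
eef_pos: [0.5297, 0.0583, 0.2583]
eef_rot: [-0.055, 1.947, 0.036]
force: [2.0, 1.2, -6.1]
width: 0.0164
```

Run:
```python
from h import *
from station import env
s=env.sense();st(s);ft(s,.7)
```

```text
t 9.32 tcp [0.5297 0.0583 0.2583] ang 0.6992 r 0.3121 tilt 0.376 F [ 2.   1.2 -6.1] w 0.0164
tang -3.34 radial out -5.5
```

Request:
{"op": "apply_moves", "data": {"angular": [[0, -0.01, 0], [0, -0.01, 0], [0, -0.01, 0], [0, -0.01, 0], [0, -0.01, 0], [0, -0.01, 0], [0, -0.01, 0], [0, -0.01, 0], [0, -0.01, 0], [0, -0.01, 0], [0, 0, 0]], "xyz": [[0.003, 0, -0.0007], [0.003, 0, -0.0007], [0.003, 0, -0.0007], [0.003, 0, -0.0007], [0.003, 0, -0.0007], [0.003, 0, -0.0007], [0.003, 0, -0.0007], [0.003, 0, -0.0007], [0.003, 0, -0.0007], [0.003, 0, -0.0007], [0, 0, 0]], "hand": [0.01, 0.01, 0.01, 0.01, 0.01, 0.01, 0.01, 0.01, 0.01, 0.01, 0.01]}}

```text
t: 10.23
eef_pos: [0.51, 0.0572, 0.2311]
eef_rot: [-0.052, 1.844, 0.038]
force: [-0.1, -1.1, -3.3]
width: 0.0164
```

Run:
```python
from h import *
from station import env
s=env.sense();st(s);ft(s,.6)
```

```text
t 10.23 tcp [0.51   0.0572 0.2311] ang 0.5912 r 0.312 tilt 0.273 F [-0.1 -1.1 -3.3] w 0.0164
tang -2.81 radial out -1.77
```

Request:
{"op": "apply_moves", "data": {"angular": [[0, -0.01, 0], [0, -0.01, 0], [0, -0.01, 0], [0, -0.01, 0], [0, -0.01, 0], [0, -0.01, 0], [0, -0.01, 0], [0, -0.01, 0], [0, -0.01, 0], [0, -0.01, 0], [0, -0.01, 0], [0, 0, 0]], "xyz": [[0.003, 0, -0.0008], [0.003, 0, -0.0008], [0.003, 0, -0.0008], [0.003, 0, -0.0008], [0.003, 0, -0.0008], [0.003, 0, -0.0008], [0.003, 0, -0.0008], [0.003, 0, -0.0008], [0.003, 0, -0.0008], [0.003, 0, -0.0008], [0.003, 0, -0.0008], [0, 0, 0]], "hand": [0.01, 0.01, 0.01, 0.01, 0.01, 0.01, 0.01, 0.01, 0.01, 0.01, 0.01, 0.01]}}

```text
t: 11.23
eef_pos: [0.491, 0.0562, 0.1973]
eef_rot: [-0.049, 1.725, 0.04]
force: [-2.8, -0.3, -3.8]
width: 0.0167
```

Run:
```python
from h import *
from station import env
s=env.sense();st(s);ft(s,.48)
```

```text
t 11.23 tcp [0.491  0.0562 0.1973] ang 0.4664 r 0.3119 tilt 0.154 F [-2.8 -0.3 -3.8] w 0.0167
tang -4.65 radial out 0.72
```

Request:
{"op": "apply_moves", "data": {"angular": [[0, -0.015, 0], [0, -0.015, 0], [0, -0.015, 0], [0, -0.015, 0], [0, -0.015, 0], [0, -0.015, 0], [0, -0.015, 0], [0, -0.015, 0], [0, -0.015, 0], [0, -0.015, 0], [0, 0, 0]], "xyz": [[0.0045, 0, -0.0013], [0.0045, 0, -0.0013], [0.0045, 0, -0.0013], [0.0045, 0, -0.0013], [0.0045, 0, -0.0013], [0.0045, 0, -0.0013], [0.0045, 0, -0.0013], [0.0045, 0, -0.0013], [0.0045, 0, -0.0013], [0.0045, 0, -0.0013], [0, 0, 0]], "hand": [0.01, 0.01, 0.01, 0.01, 0.01, 0.01, 0.01, 0.01, 0.01, 0.01, 0.01]}}

```text
t: 12.15
eef_pos: [0.4733, 0.0552, 0.1514]
eef_rot: [-0.044, 1.568, 0.043]
force: [-1.5, -0.2, -2.1]
width: 0.0165
```

Run:
```python
from h import *
from station import env
s=env.sense();st(s);ft(s,.32)
```

```text
t 12.15 tcp [0.4733 0.0552 0.1514] ang 0.3076 r 0.3119 tilt -0.002 F [-1.5 -0.2 -2.1] w 0.0165
tang -2.47 radial out 0.77
```

Request:
{"op": "apply_moves", "data": {"angular": [[0, -0.01, 0], [0, -0.01, 0], [0, -0.01, 0], [0, -0.01, 0], [0, -0.01, 0], [0, -0.01, 0], [0, -0.01, 0], [0, -0.01, 0], [0, -0.01, 0], [0, -0.01, 0], [0, -0.01, 0], [0, 0, 0]], "xyz": [[0.003, 0, -0.0009], [0.003, 0, -0.0009], [0.003, 0, -0.0009], [0.003, 0, -0.0009], [0.003, 0, -0.0009], [0.003, 0, -0.0009], [0.003, 0, -0.0009], [0.003, 0, -0.0009], [0.003, 0, -0.0009], [0.003, 0, -0.0009], [0.003, 0, -0.0009], [0, 0, 0]], "hand": [0.01, 0.01, 0.01, 0.01, 0.01, 0.01, 0.01, 0.01, 0.01, 0.01, 0.01, 0.01]}}

```text
t: 13.15
eef_pos: [0.4646, 0.0547, 0.1149]
eef_rot: [-0.04, 1.448, 0.045]
force: [-1.0, 0.2, -2.6]
width: 0.0163
```

Run:
```python
from h import *
from station import env
s=env.sense();st(s);ft(s,.19)
```

```text
t 13.15 tcp [0.4646 0.0547 0.1149] ang 0.1866 r 0.3119 tilt -0.122 F [-1.   0.2 -2.6] w 0.0163
tang -2.79 radial out 0.52
```

Request:
{"op": "apply_moves", "data": {"angular": [[0, -0.01, 0], [0, -0.01, 0], [0, -0.01, 0], [0, -0.01, 0], [0, -0.01, 0], [0, -0.01, 0], [0, -0.01, 0], [0, -0.01, 0], [0, -0.01, 0], [0, -0.01, 0], [0, -0.01, 0], [0, 0, 0]], "xyz": [[0.003, 0, -0.0009], [0.003, 0, -0.0009], [0.003, 0, -0.0009], [0.003, 0, -0.0009], [0.003, 0, -0.0009], [0.003, 0, -0.0009], [0.003, 0, -0.0009], [0.003, 0, -0.0009], [0.003, 0, -0.0009], [0.003, 0, -0.0009], [0.003, 0, -0.0009], [0, 0, 0]], "hand": [0.01, 0.01, 0.01, 0.01, 0.01, 0.01, 0.01, 0.01, 0.01, 0.01, 0.01, 0.01]}}

```text
t: 14.15
eef_pos: [0.4605, 0.0545, 0.0774]
eef_rot: [-0.036, 1.331, 0.046]
force: [-1.1, -0.4, -3.2]
width: 0.016
```

Run:
```python
from h import *
from station import env
s=env.sense();st(s);ft(s,.07)
```

```text
t 14.15 tcp [0.4605 0.0545 0.0774] ang 0.0649 r 0.3118 tilt -0.239 F [-1.1 -0.4 -3.2] w 0.016
tang -3.23 radial out 0.88
```

Request:
{"op": "apply_moves", "data": {"angular": [[0, -0.008, 0], [0, -0.008, 0], [0, -0.008, 0], [0, -0.008, 0], [0, -0.008, 0], [0, -0.008, 0], [0, -0.008, 0], [0, 0, 0]], "xyz": [[0.0024, 0, -0.0007], [0.0024, 0, -0.0007], [0.0024, 0, -0.0007], [0.0024, 0, -0.0007], [0.0024, 0, -0.0007], [0.0024, 0, -0.0007], [0.0024, 0, -0.0007], [0, 0, 0]], "hand": [0.01, 0.01, 0.01, 0.01, 0.01, 0.01, 0.01, 0.01]}}

```text
t: 14.82
eef_pos: [0.4605, 0.0545, 0.0599]
eef_rot: [-0.035, 1.267, 0.046]
force: [-2.4, -1.3, -3.6]
width: 0.0164
```

Run:
```python
from h import *
from station import env
s=env.sense();st(s);ft(s,.01)
```

```text
t 14.82 tcp [0.4605 0.0545 0.0599] ang 0.0087 r 0.3115 tilt -0.303 F [-2.4 -1.3 -3.6] w 0.0164
tang -3.59 radial out 2.42
```

Now pure downward micro-steps until the board bears on the tray. With tilt -0.3, world down is about 0.954 along tool x and -0.3 along tool z.

Request:
{"op": "apply_moves", "data": {"angular": [[0, 0, 0], [0, 0, 0], [0, 0, 0]], "xyz": [[0.002, 0, -0.0008], [0.002, 0, -0.0008], [0, 0, 0]], "hand": [0.01, 0.01, 0.01]}}

```text
t: 15.07
eef_pos: [0.4609, 0.0545, 0.0598]
eef_rot: [-0.036, 1.258, 0.047]
force: [-3.0, -2.5, -4.5]
width: 0.0163
```

Run:
```python
from h import *
from station import env
s=env.sense();st(s);ft(s,.0)
```

```text
t 15.07 tcp [0.4609 0.0545 0.0598] ang 0.0082 r 0.3111 tilt -0.312 F [-3.  -2.5 -4.5] w 0.0163
tang -4.47 radial out 3.12
```

Request:
{"op": "apply_moves", "data": {"angular": [[0, 0, 0], [0, 0, 0], [0, 0, 0]], "xyz": [[0.002, 0, -0.0008], [0.002, 0, -0.0008], [0, 0, 0]], "hand": [0.01, 0.01, 0.01]}}

```text
t: 15.32
eef_pos: [0.4609, 0.0545, 0.0595]
eef_rot: [-0.036, 1.259, 0.048]
force: [-1.0, -0.1, -4.4]
width: 0.0163
```

Run:
```python
from h import *
from station import env
s=env.sense();st(s);ft(s,.0)
```

```text
t 15.32 tcp [0.4609 0.0545 0.0595] ang 0.0073 r 0.3111 tilt -0.311 F [-1.  -0.1 -4.4] w 0.0163
tang -4.4 radial out 0.96
```

Run:
```python
from h import *
from station import env
s=env.sense();print(s["joint_pos"].round(3),s["tau"].round(1),s["torque"].round(2))
T=env.grab_frame("top")["frame"][120:280,140:340,::-1];S=env.grab_frame("scene")["frame"][140:310,220:390,::-1]
o=np.zeros((400,800,3),np.uint8);o[:320,:400]=cv2.resize(T,(400,320),interpolation=2);o[:,400:]=cv2.resize(S,(400,400),interpolation=2);cv2.imwrite("pics/flat.png",o)
```

```text
[-0.073  0.386  2.166  0.138  0.283 -1.827] [  0.3 -37.2 -15.7   0.2  -2.   -0. ] [-0.19  0.56 -0.07]
```

View pics/flat.png

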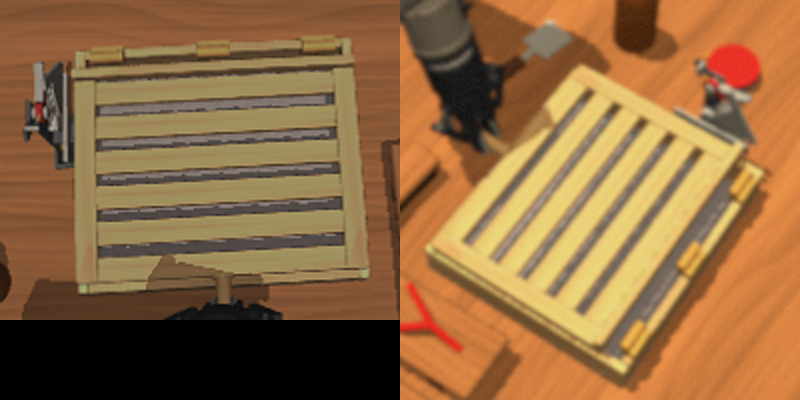

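The board looks all but flat, but joint 5 is at 0.283, right on its 0.28 limit. That is why it stalled. I turn the tool upright a little about the knob and then keep lowering.

Request:
{"op": "apply_moves", "data": {"angular": [[0, 0.03, 0], [0, 0.03, 0], [0, 0.03, 0], [0, 0.03, 0], [0, 0.02, 0], [0, 0, 0]], "xyz": [[0, 0, 0], [0, 0, 0], [0.0005, 0, 0], [0.0005, 0, 0], [0.0005, 0, 0], [0, 0, 0]], "hand": [0.01, 0.01, 0.01, 0.01, 0.01, 0.01]}}

```text
t: 15.92
eef_pos: [0.4602, 0.0545, 0.0585]
eef_rot: [-0.041, 1.406, 0.046]
force: [-5.9, -1.7, 2.8]
width: 0.0164
```

Run:
```python
from h import *
from station import env
s=env.sense();st(s);ft(s,.0);print(s["joint_pos"][4])
```

```text
t 15.92 tcp [0.4602 0.0545 0.0585] ang 0.0047 r 0.3111 tilt -0.164 F [-5.9 -1.7  2.8] w 0.0164
tang 2.78 radial out 6.0
0.5109922219847441
```

Request:
{"op": "apply_moves", "data": {"angular": [[0, 0, 0], [0, 0, 0], [0, 0, 0]], "xyz": [[0.002, 0, -0.0004], [0.002, 0, -0.0004], [0, 0, 0]], "hand": [0.01, 0.01, 0.01]}}

```text
t: 16.17
eef_pos: [0.4604, 0.0545, 0.0587]
eef_rot: [-0.042, 1.402, 0.047]
force: [-3.8, -1.3, -4.4]
width: 0.0163
```

Run:
```python
from h import *
from station import env
s=env.sense();st(s);ft(s,.0);print(s["joint_pos"][4])
```

```text
t 16.17 tcp [0.4604 0.0545 0.0587] ang 0.0051 r 0.311 tilt -0.168 F [-3.8 -1.3 -4.4] w 0.0163
tang -4.43 radial out 3.9
0.5057694945351401
```

Request:
{"op": "apply_moves", "data": {"angular": [[0, 0, 0], [0, 0, 0], [0, 0, 0]], "xyz": [[0.002, 0, -0.0002], [0.003, 0, -0.0002], [0.003, 0, -0.0002]], "hand": [0.01, 0.01, 0.01]}}

```text
t: 16.42
eef_pos: [0.4613, 0.0545, 0.0567]
eef_rot: [-0.044, 1.396, 0.048]
force: [-24.6, -3.8, 53.4]
width: 0.0162
```

Run:
```python
from h import *
from station import env
s=env.sense();st(s);ft(s,.0);print(s["tau"].round(1))
```

```text
t 16.42 tcp [0.4613 0.0545 0.0567] ang -0.0012 r 0.3101 tilt -0.174 F [-24.6  -3.8  53.4] w 0.0162
tang 53.4 radial out 24.78
[  0.3 -17.2 -16.5   0.6  -5.   -0.1]
```

It now bears on the tray (53 N upwards, angle about 0), so it is flat. I ease off and hold.

Request:
{"op": "apply_moves", "data": {"angular": [[0, 0, 0], [0, 0, 0], [0, 0, 0], [0, 0, 0]], "xyz": [[0, 0, 0], [0, 0, 0], [0, 0, 0], [0, 0, 0]], "hand": [0.01, 0.01, 0.01, 0.01]}}

```text
t: 16.75
eef_pos: [0.4611, 0.0545, 0.0574]
eef_rot: [-0.044, 1.394, 0.048]
force: [-1.9, -1.9, -3.7]
width: 0.0165
```

Run:
```python
from h import *
from station import env
s=env.sense();st(s);ft(s,.0)
```

```text
t 16.75 tcp [0.4611 0.0545 0.0574] ang 0.0012 r 0.3103 tilt -0.176 F [-1.9 -1.9 -3.7] w 0.0165
tang -3.66 radial out 1.97
```

Request:
{"op": "apply_moves", "data": {"angular": [[0, 0.02, 0], [0, 0.02, 0], [0, 0.02, 0], [0, 0.02, 0], [0, 0.02, 0], [0, 0.02, 0], [0, 0.02, 0], [0, 0.02, 0], [0, 0.02, 0], [0, 0.02, 0], [0, 0.02, 0], [0, 0, 0]], "xyz": [[-0.006, 0, 0.001], [-0.006, 0, 0.001], [-0.006, 0, 0.001], [-0.006, 0, 0.001], [-0.006, 0, 0.001], [-0.006, 0, 0.001], [-0.006, 0, 0.001], [-0.006, 0, 0.001], [-0.006, 0, 0.001], [-0.006, 0, 0.001], [-0.006, 0, 0.001], [0, 0, 0]], "hand": [0.01, 0.01, 0.01, 0.01, 0.01, 0.01, 0.01, 0.01, 0.01, 0.01, 0.01, 0.01]}}

```text
t: 17.75
eef_pos: [0.466, 0.0548, 0.1186]
eef_rot: [-0.051, 1.637, 0.045]
force: [-6.2, -1.0, -1.8]
width: 0.016
```

Run:
```python
from h import *
from station import env
s=env.sense();st(s);ft(s,.22)
```

```text
t 17.75 tcp [0.466  0.0548 0.1186] ang 0.1996 r 0.3103 tilt 0.067 F [-6.2 -1.  -1.8] w 0.016
tang -3.08 radial out 5.72
```

Request:
{"op": "apply_moves", "data": {"angular": [[0, 0.015, 0], [0, 0.015, 0], [0, 0.015, 0], [0, 0.015, 0], [0, 0.015, 0], [0, 0.015, 0], [0, 0.015, 0], [0, 0.015, 0], [0, 0, 0]], "xyz": [[-0.0046, 0, 0.0003], [-0.0046, 0, 0.0003], [-0.0046, 0, 0.0003], [-0.0046, 0, 0.0005], [-0.0046, 0, 0.0005], [-0.0046, 0, 0.0005], [-0.0046, 0, 0.0005], [-0.0046, 0, 0.0005], [0, 0, 0]], "hand": [0.01, 0.01, 0.01, 0.01, 0.01, 0.01, 0.01, 0.01, 0.01]}}

```text
t: 18.5
eef_pos: [0.4729, 0.0552, 0.1493]
eef_rot: [-0.056, 1.773, 0.044]
force: [-5.7, -1.7, -1.4]
width: 0.0165
```

Run:
```python
from h import *
from station import env
s=env.sense();st(s);ft(s,.32)
```

```text
t 18.5 tcp [0.4729 0.0552 0.1493] ang 0.3015 r 0.3106 tilt 0.202 F [-5.7 -1.7 -1.4] w 0.0165
tang -3.2 radial out 5.06
```

Request:
{"op": "apply_moves", "data": {"angular": [[0, 0.012, 0], [0, 0.012, 0], [0, 0, 0]], "xyz": [[-0.0037, 0, 0.0003], [-0.0037, 0, 0.0003], [0, 0, 0]], "hand": [0.01, 0.01, 0.01]}}

```text
t: 18.75
eef_pos: [0.4744, 0.0552, 0.1547]
eef_rot: [-0.057, 1.803, 0.044]
force: [-5.8, -0.8, -1.0]
width: 0.0163
```

Run:
```python
from h import *
from station import env
s=env.sense();st(s);ft(s,.32)
```

```text
t 18.75 tcp [0.4744 0.0552 0.1547] ang 0.3193 r 0.3107 tilt 0.232 F [-5.8 -0.8 -1. ] w 0.0163
tang -2.77 radial out 5.22
```

Request:
{"op": "apply_moves", "data": {"angular": [[0, -0.007, 0], [0, -0.007, 0], [0, -0.007, 0], [0, -0.007, 0], [0, -0.007, 0], [0, 0, 0]], "xyz": [[0.0021, 0, -0.0005], [0.0021, 0, -0.0005], [0.0021, 0, -0.0005], [0.0021, 0, -0.0005], [0.0021, 0, -0.0005], [0, 0, 0]], "hand": [0.01, 0.01, 0.01, 0.01, 0.01, 0.01]}}

```text
t: 19.25
eef_pos: [0.471, 0.055, 0.1432]
eef_rot: [-0.056, 1.763, 0.045]
force: [-2.9, -0.3, -3.5]
width: 0.0161
```

Run:
```python
from h import *
from station import env
s=env.sense();st(s);ft(s,.28)
```

```text
t 19.25 tcp [0.471  0.055  0.1432] ang 0.2809 r 0.3107 tilt 0.193 F [-2.9 -0.3 -3.5] w 0.0161
tang -4.22 radial out 1.84
```

Request:
{"op": "apply_moves", "data": {"angular": [[0, -0.002, 0], [0, -0.002, 0], [0, -0.002, 0], [0, -0.002, 0], [0, -0.002, 0], [0, -0.002, 0]], "xyz": [[0.0006, 0, -0.0001], [0.0006, 0, -0.0001], [0.0006, 0, -0.0001], [0.0006, 0, -0.0001], [0.0006, 0, -0.0001], [0.0006, 0, -0.0001]], "hand": [0.01, 0.01, 0.01, 0.01, 0.01, 0.01]}}

```text
t: 19.75
eef_pos: [0.4701, 0.055, 0.1397]
eef_rot: [-0.055, 1.749, 0.045]
force: [-2.3, -0.7, -2.7]
width: 0.0162
```

Run:
```python
from h import *
from station import env
s=env.sense();st(s);ft(s,.27)
```

```text
t 19.75 tcp [0.4701 0.055  0.1397] ang 0.2693 r 0.3107 tilt 0.178 F [-2.3 -0.7 -2.7] w 0.0162
tang -3.24 radial out 1.56
```

Request:
{"op": "apply_moves", "data": {"angular": [[0, -0.002, 0], [0, -0.002, 0], [0, -0.002, 0], [0, -0.002, 0], [0, -0.002, 0], [0, -0.002, 0], [0, -0.002, 0], [0, -0.002, 0]], "xyz": [[0.0006, 0, -0.0001], [0.0006, 0, -0.0001], [0.0006, 0, -0.0001], [0.0006, 0, -0.0001], [0.0006, 0, -0.0001], [0.0006, 0, -0.0001], [0.0006, 0, -0.0001], [0.0006, 0, -0.0001]], "hand": [0.01, 0.01, 0.01, 0.01, 0.01, 0.01, 0.01, 0.01]}}

```text
t: 20.42
eef_pos: [0.4689, 0.0549, 0.1349]
eef_rot: [-0.054, 1.73, 0.045]
force: [-2.0, -0.6, -2.6]
width: 0.0163
```

Run:
```python
from h import *
from station import env
s=env.sense();st(s);ft(s,.26)
```

```text
t 20.42 tcp [0.4689 0.0549 0.1349] ang 0.2531 r 0.3107 tilt 0.159 F [-2.  -0.6 -2.6] w 0.0163
tang -3.04 radial out 1.24
```

Request:
{"op": "apply_moves", "data": {"angular": [[0, -0.002, 0], [0, -0.002, 0], [0, -0.002, 0], [0, -0.002, 0], [0, -0.002, 0], [0, -0.002, 0]], "xyz": [[0.0006, 0, -0.0001], [0.0006, 0, -0.0001], [0.0006, 0, -0.0001], [0.0006, 0, -0.0001], [0.0006, 0, -0.0001], [0.0006, 0, -0.0001]], "hand": [0.01, 0.01, 0.01, 0.01, 0.01, 0.01]}}

```text
t: 20.92
eef_pos: [0.4681, 0.0549, 0.1312]
eef_rot: [-0.054, 1.715, 0.046]
force: [-1.8, -0.0, -1.6]
width: 0.0165
```

Run:
```python
from h import *
from station import env
s=env.sense();st(s);ft(s,.25)
```

```text
t 20.92 tcp [0.4681 0.0549 0.1312] ang 0.241 r 0.3106 tilt 0.145 F [-1.8 -0.  -1.6] w 0.0165
tang -2.02 radial out 1.36
```

Request:
{"op": "apply_moves", "data": {"angular": [[0, -0.002, 0], [0, -0.002, 0], [0, -0.002, 0], [0, -0.002, 0]], "xyz": [[0.0006, 0, -0.0001], [0.0006, 0, -0.0001], [0.0006, 0, -0.0001], [0.0006, 0, -0.0001]], "hand": [0.01, 0.01, 0.01, 0.01]}}

```text
t: 21.25
eef_pos: [0.4676, 0.0549, 0.129]
eef_rot: [-0.053, 1.705, 0.046]
force: [-2.1, -0.3, -0.4]
width: 0.0167
```

Run:
```python
from h import *
from station import env
s=env.sense();st(s);ft(s,.24)
```

```text
t 21.25 tcp [0.4676 0.0549 0.129 ] ang 0.2336 r 0.3106 tilt 0.135 F [-2.1 -0.3 -0.4] w 0.0167
tang -0.89 radial out 1.92
```

Request:
{"op": "apply_moves", "data": {"angular": [[0, -0.002, 0], [0, -0.002, 0], [0, -0.002, 0], [0, -0.002, 0]], "xyz": [[0.0006, 0, -0.0001], [0.0006, 0, -0.0001], [0.0006, 0, -0.0001], [0.0006, 0, -0.0001]], "hand": [0.01, 0.01, 0.01, 0.01]}}

```text
t: 21.58
eef_pos: [0.4673, 0.0548, 0.1274]
eef_rot: [-0.053, 1.695, 0.046]
force: [-1.1, -0.7, 2.9]
width: 0.0161
```

Run:
```python
from h import *
from station import env
s=env.sense();st(s);ft(s,.23)
```

```text
t 21.58 tcp [0.4673 0.0548 0.1274] ang 0.2284 r 0.3106 tilt 0.125 F [-1.1 -0.7  2.9] w 0.0161
tang 2.51 radial out 1.78
```

Request:
{"op": "apply_moves", "data": {"angular": [[0, 0, 0], [0, 0, 0], [0, 0, 0]], "xyz": [[0.0006, 0, -0.0001], [0.0006, 0, -0.0001], [0.0006, 0, -0.0001]], "hand": [0.01, 0.01, 0.01]}}

```text
t: 21.83
eef_pos: [0.4671, 0.0548, 0.1263]
eef_rot: [-0.053, 1.693, 0.046]
force: [-1.5, -0.5, 4.7]
width: 0.0161
```

Run:
```python
from h import *
from station import env
s=env.sense();st(s);ft(s,.23)
```

```text
t 21.83 tcp [0.4671 0.0548 0.1263] ang 0.2249 r 0.3106 tilt 0.123 F [-1.5 -0.5  4.7] w 0.0161
tang 4.2 radial out 2.56
```

The pawl carries the weight: the tool force has reversed at about 0.225 rad. I relax and open the jaws.

Request:
{"op": "apply_moves", "data": {"angular": [[0, 0, 0], [0, 0, 0], [0, 0, 0], [0, 0, 0], [0, 0, 0], [0, 0, 0]], "xyz": [[0, 0, 0], [0, 0, 0], [0, 0, 0], [0, 0, 0], [0, 0, 0], [0, 0, 0]], "hand": [0.01, 0.01, 0.018, 0.022, 0.03, 0.04]}}

```text
t: 22.33
eef_pos: [0.4679, 0.0549, 0.1258]
eef_rot: [-0.053, 1.692, 0.046]
force: [-0.9, -0.5, 0.4]
width: 0.0397
```

Run:
```python
from h import *
from station import env
s=env.sense();st(s)
f=env.grab_frame("wrist");cv2.imwrite("pics/w4.png",f["frame"][:,:,::-1])
```

```text
t 22.33 tcp [0.4679 0.0549 0.1258] ang 0.224 r 0.3098 tilt 0.122 F [-0.9 -0.5  0.4] w 0.0397
```

View pics/w4.png

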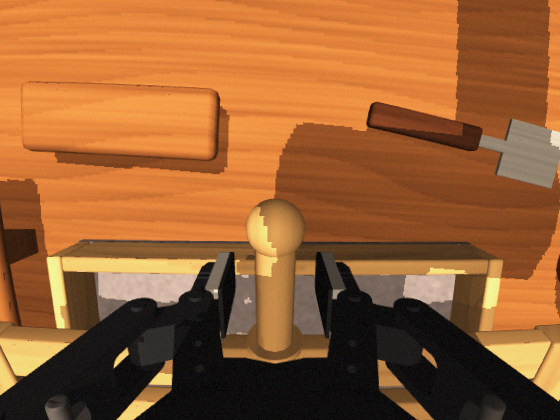

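The jaws are open and clear on both sides (peg at column 275, gaps at about 232 and 320), and the board stays up. I withdraw straight back.

Request:
{"op": "apply_moves", "data": {"angular": [[0, 0, 0], [0, 0, 0], [0, 0, 0], [0, 0, 0], [0, 0, 0], [0, 0, 0], [0, 0, 0], [0, 0, 0], [0, 0, 0], [0, 0, 0], [0, 0, 0], [0, 0, 0]], "xyz": [[-0.002, 0, 0], [-0.008, 0, 0], [-0.012, 0, 0], [-0.015, 0, 0], [-0.015, 0, 0], [-0.015, 0, 0], [-0.015, 0, -0.01], [-0.015, 0, -0.015], [-0.012, 0, -0.015], [-0.008, 0, -0.012], [0, 0, 0], [0, 0, 0]], "hand": [0.06, 0.06, 0.06, 0.06, 0.06, 0.06, 0.06, 0.06, 0.06, 0.06, 0.06, 0.06]}}

```text
t: 23.38
eef_pos: [0.4306, 0.0527, 0.2594]
eef_rot: [-0.054, 1.688, 0.046]
force: [0.4, 0.2, -0.7]
width: 0.0597
```

Run:
```python
from h import *
from station import env
s=env.sense();print(s["t"],s["eef_pos"],s["force"])
o=np.zeros((400,800,3),np.uint8)
T=env.grab_frame("top")["frame"][120:280,140:340,::-1];F=env.grab_frame("scene");S=F["frame"][140:310,220:390,::-1]
np.savez("pics/scene9.npz",**F)
o[:320,:400]=cv2.resize(T,(400,320),interpolation=2);o[:,400:]=cv2.resize(S,(400,400),interpolation=2);cv2.imwrite("pics/end.png",o)
```

```text
23.3833 [0.43059214 0.05270879 0.25937534] [ 0.41532155  0.19900439 -0.7182425 ]
```

View pics/end.png

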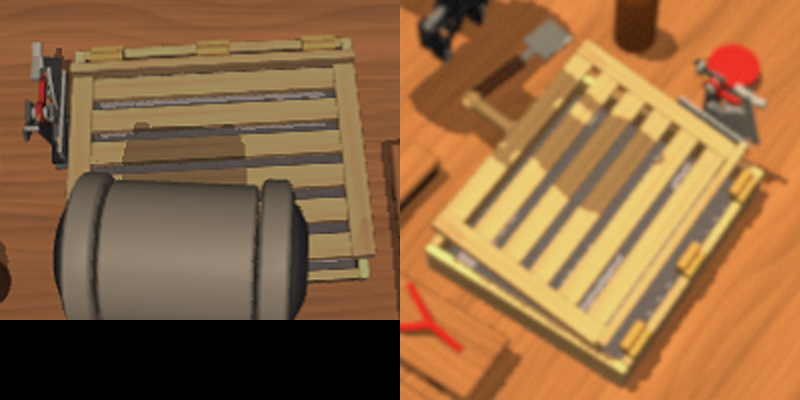

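The board stands propped with the knob free: ball at crop (472,98), which is scene pixel (250.6,181.7). I check the angle from that ray and hand in.

Run:
```python
from h import *
from station import env
F=np.load("pics/scene9.npz");c,d=ray(F,(250.6,181.7))
n=np.r_[-np.sin(YAW),np.cos(YAW),0];X=c+d*((H-c)@n)/(d@n)
a=np.arcsin((X[2]-.062)/.338);print(X,a)
if .17<a<.275: print(env.hand_in())
```

```text
[0.44171924 0.05359704 0.14422884] 0.24574663157269355
the job is handed in; nothing more can be done
None
```

I took the board through the full sequence and handed the job in at about 23 s of the 72 s allowed. It is propped in what should be the lowest notch, with the knob let go. No verdict is reported.

1. **Lift:** I gripped the knob and raised the board to about 0.90 rad. The peak pull was about 8 N, felt as light contact with the top stop. The top camera showed the pawl swung out.
2. **Lower:** I lowered it gently past the notches to flat. It stalled once about 0.01 rad above the tray because joint 5 had reached its range limit, so I turned the tool slightly upright and carried on.
3. **Reset:** I raised it to about 0.32 rad, then lowered it in 0.6 mm steps. The pawl took the weight near 0.23 rad, after which I opened the jaws and withdrew.

**Last checks:**
- The board stayed up after release. The arm's pose gave 0.224 rad and the scene camera's sight of the ball gave 0.246 rad. They differ by about 0.02 rad, but both lie within 0.165 to 0.280.
- Tool force after withdrawing was about zero.
- In the views I took, the surrounding things looked unmoved; I did not measure their positions.

**Overshoot:** while confirming the board was flat, one push reached about 53 N at the knob. The board was resting on the tray, so this should not have loaded the ratchet. The knob was between the finger pads, so it should not count as the gripper's body pressing, and it stayed under the 120 N wrist limit.

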